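# Sort the seasoning-salt tins at the cassava packing table by weight

## Robot

A 6-joint arm with a two-finger parallel gripper is mounted at the origin on the work surface. World frame = base frame: x ahead of the robot, y to its left, z up, the work surface at z = 0. Lengths are in m, angles in degrees, forces in N, time in s.
With the tool pointing down it reaches from about 0.325 to 0.9 m from the base axis. Payload 3.5 kg.
Tool frame: the origin (TCP) lies at the centre of the arm's flange, where the gripper is bolted on; the fingertips stand 173 mm ahead of it and the grasp point (between the pads) lies 155 mm ahead of it; z points along the fingers, y is the line along which they close (so a half turn about z gives the same grasp; the last joint's range is limited). The gripper opens to 85 mm and grips with 20 to 120 N. Pads are 22 mm wide; open, the fingers measure 114 mm over their backs; the gripper's body (76 mm by 85 mm) begins 54 mm behind the grasp point. The pads swing forward as they close: fully open they stand 13 mm farther back than shut.
Start: joints at [70.394, 15.837, -1.513, 72.651, 0, 84.076], TCP at [0.148, 0.607, 0.405] pointing down, gripper open.
Joint ranges: [-178.77, 178.77], [-48.84, 107.48], [-61.69, 71.31], [-111.58, 123.2], [-90, 87.43], [-180, 180]. Speed limits (degrees/s): [147.25, 147.25, 180, 180, 180, 180].

## Interface

Orientations are given as a 3x3 rotation matrix whose columns are the frame's x, y, z axes.
In Python, from rig import env gives the robot as it stands.
- The arm moves only by the shell command python3 -m creep 'ROWS' [FORCE]. ROWS is JSON, a list that holds one entry, the list of rows, each a list of 7 numbers: the turn, a rotation vector about the tool's x, y, z in rad, then the shift along the tool's x, y, z in cm, then the finger opening in cm, from 0 to 8.54. A call has exactly 10 rows; each row shifts and turns the commanded pose from where the row before left it, along the tool's axes as they then stand; what a row does not reach is not made up. A row lasts 1/10 s, in which the tool goes at most 50 mm and 8.59 degrees, less where a joint would pass 70% of its speed; a pose out of reach is approached as far as the arm can. A call is refused whole if a number of a shift passes 5 or a number of a turn 0.15, either way. A call with a gripper value outside its range is refused whole. The fingers move at their own pace and stop on an object; FORCE is the grip in N (left out, the last holds). Time passes only in rows, so rows that do not move let the fingers close, or fill a call up. It gives the time, the measured TCP pose, the force, the opening and the grip force at its end, in the units of the state.
- env.observe(): the state, without advancing time (a new reading comes with each control period).
- env.snapshot(name): name is "side" or "top"; returns a dict with "color" (420x560x3 uint8, blue, green, red), "intrinsics" (3x3 intrinsics, pixels), "k1" (the pictures are not rectified: a ray, as slopes to the right and down, at radius r is drawn at 1 + k1 r^2 times it, then the intrinsics apply), "rvec" (rotation vector, rad) and "tvec" (3), from world to camera coordinates, as OpenCV has them. Camera axes: x right, y down, z forward; pixel columns grow to the right and rows downward; lengths in m; the calibration is good to about 2 mm. A picture is of the moment at which its call begins. There is no depth.
- env.finish_job(): hands the job in; it is judged then, once.
Trained networks look in a picture, given as the dict that the camera call returned (one of the last four; its "shot" number tells which), for a name from the list of things; names that differ only in an ending like _2 or _b are one class to them, and where a whole thing is asked for, a point or a joint stands for the part that bears it (a point fixed in the world has none). Each returns a list of dicts, best first, with "score" (0 to 1); they miss things now and then, are a little off and sometimes report something else, mostly with a low value. They report only what shows in the picture. A call takes as long as a camera call. They do not tell look-alikes from the thing itself.
- env.regions_of(query, picture): "pixels" (420x560 bool, what is visible of it) and "rect" ([left, top, right, bottom] in pixels, round what is visible of it).
The state is a dict: "t": time; "q": joint angles; "joint_vel": joint speeds; "joint_torque": joint torques, N m; "ee_pos": TCP position; "tcp_rot": TCP orientation; "contact_force": force on the tool from outside, world axes, zero at the start; "torque": the same for the moment, N m; "finger_gap": finger opening in m; "gripper_force": force on a finger pad.
Only numpy, scipy, OpenCV 4.12 (cv2) and the standard library are available. Lean on these libraries where they do the work, as an engineer would, in place of code of your own. Each camera call takes 0.05 s, during which the arm holds its last target. There are 200 camera calls.

## Task

Three look-alike lidded tins of seasoning salt stand in the sloping rack beside a pepper jar, some full, some used up: lift each one to feel its weight, stand the full ones upright in the cardboard carton and the empty ones upright in the green crate, setting them down gently rather than dropping them. When the full tins are packed, fold the carton's flap shut. Leave everything else on the table where it is.

Things in the scene. Friction and masses are not known exactly. Their poses are not given: they have to be found in the camera images.
- tin_a: one of three look-alike round lidded tins, blue and yellow band, brass lid: 62 mm diameter, 75 mm tall; stiff and closed (the lid stays on). Empty it weighs 70 to 90 g, full 340 to 460 g; neither looks nor name tell which. Origin: centre of its underside, z axis up through the lid. It starts in a cell of the sloping rack, leaning 30 degrees towards the robot
- tin_b: one of three look-alike round lidded tins, blue and yellow band, brass lid: 62 mm diameter, 75 mm tall; stiff and closed (the lid stays on). Empty it weighs 70 to 90 g, full 340 to 460 g; neither looks nor name tell which. Origin: centre of its underside, z axis up through the lid. It starts in a cell of the sloping rack, leaning 30 degrees towards the robot
- tin_c: one of three look-alike round lidded tins, blue and yellow band, brass lid: 62 mm diameter, 75 mm tall; stiff and closed (the lid stays on). Empty it weighs 70 to 90 g, full 340 to 460 g; neither looks nor name tell which. Origin: centre of its underside, z axis up through the lid. It starts in a cell of the sloping rack, leaning 30 degrees towards the robot
- rack: wooden rack, fixed; origin on the table under the row of tins, x away from the robot, y along the row, z up. Its board slopes 30 degrees, rising to +x. Four cells along y, at -108, -36, 36, 108 mm, the tins and a pepper jar in them: underside centre 70 mm up at x = 0, tin axis (-0.5, 0, 0.866) in the rack's frame
- rack_lip (a point): middle of the rack's front lip, on its top edge. Measured square to the board the lip is 22 mm high, 11 mm thick, right against the tins; dividers between cells 30 mm high, back rail 18 mm. About 10 mm is free between neighbouring tins; along the slope, before and behind each tin, all above lip and rail is clear
- carton: cardboard carton that does not move: outside 180 mm (x) by 200 mm (y) by 90 mm tall, walls and floor 5 mm; open on top until its flap is folded shut. Origin: on the table under its centre, z up. It and the crate may stand on either side
- flap (a joint): fold angle of the carton's single top flap (rad): 0 = shut flat on the carton, 1.57 = standing straight up, 1.9 = as far back as it goes. A stiff 4 mm board, 180 mm from crease to edge, 200 mm wide, creased along the carton's +x rim; stays where it is left; about 1 N at its free edge folds it
- flap_crease (a point): middle of the flap's crease: on the carton's +x rim, 90 mm above the table; the crease runs along the carton's y axis
- flap_edge (a point): middle of the flap's free edge, 180 mm from the crease
- crate: low green plastic crate for the empties, does not move: outside 200 mm (x) by 240 mm (y) by 60 mm tall, walls and floor 5 mm, open on top. Origin: on the table under its centre, z up
- rounds: bystander: pile of cream cassava rounds, 100 mm diameter, 36 mm tall; origin under its centre
- mug: bystander: white mug, 76 mm diameter, 85 mm tall; origin under its centre
- brush: bystander: brush lying flat, 160 mm long; origin under its middle
- jar: bystander: green glass jar, 80 mm diameter, 70 mm tall; origin under its centre
- stone: bystander: grey stone weight, 84 mm diameter, 32 mm tall; origin under its centre
- pepper: bystander: dark glass pepper jar with a red cap, 62 mm diameter, 60 mm tall, in the remaining cell of the rack, where it stays; origin: centre of its underside
There are look-alikes about, which are no part of the job. Leave any purple look-alike of the tin_b alone.

How it is judged:
By the outcome, as a careful person would: the job done as asked, in the order asked, and still so for the second after the job is handed in, with the robot touching nothing.
It also fails if it takes over 72 s, if anything falls off the work surface, if the arm or the gripper's body presses on something with over 40 N, if the wrist force passes 120 N, or if a joint passes its speed limit or range.

## Working session

There is one attempt and no reset: what is moved stays moved. The work goes in short steps, Python scripts to look and compute and a shell command to move; the robot and the scene stay as the last step left them, time stands still between calls to the robot, and variables do not carry over. Pictures are saved under pics/ and viewed, at most 10 in all, crops included, and the job is handed in when it is done.

```bash
ls; mkdir -p pics; python3 - <<'E'
from rig import env
import cv2,numpy as np
s=env.observe(); print(s['t'],s['ee_pos'],s['tcp_rot'],s['contact_force'],s['finger_gap'])
P={}
for n in('side','top'):
    p=env.snapshot(n);cv2.imwrite(f'pics/{n}0.png',p['color']);P[n]=p
    print(n,p['intrinsics'],p['k1'],p['rvec'],p['tvec'])
    for q in('tin_a','rack','carton','flap','crate','pepper','rounds','mug','brush','jar','stone'):
        print(q,[(round(float(r['score']),2),[int(v) for v in r['rect']]) for r in env.regions_of(q,p)][:6])
E
```

```text
pics
0.0 [0.14769809 0.60689499 0.40355636] [[-9.71630277e-01  2.36503776e-01 -7.53965726e-04]
 [ 2.36504854e-01  9.71628088e-01 -2.07689284e-03]
 [ 2.41381279e-04 -2.19628852e-03 -9.99997559e-01]] [ 0.2695326   0.16586523 -0.72084884] 0.08547099876391014
side [[382.3755685    0.         277.83833557]
 [  0.         382.3755685  211.69972725]
 [  0.           0.           1.        ]] -0.07639472342350433 [ 2.44684084 -0.22973173  0.06679912] [-0.4531916   0.11456469  0.9497579 ]
tin_a [(0.96, [342, 189, 372, 225]), (0.77, [174, 136, 199, 165]), (0.75, [306, 130, 342, 157]), (0.65, [319, 146, 350, 178]), (0.61, [332, 167, 359, 201])]
rack [(0.95, [314, 145, 417, 275])]
carton [(0.72, [211, 105, 287, 175]), (0.68, [244, 234, 398, 414])]
flap [(0.85, [328, 233, 398, 378]), (0.28, [244, 233, 397, 411])]
crate [(0.78, [214, 108, 288, 176])]
pepper [(0.71, [355, 217, 389, 248])]
rounds [(0.67, [262, 238, 304, 278]), (0.24, [300, 113, 325, 130])]
mug [(0.87, [245, 163, 273, 210])]
brush [(0.8, [226, 218, 289, 238]), (0.28, [213, 105, 285, 174]), (0.21, [353, 216, 386, 252])]
jar [(0.97, [3
[... 319 characters left out ...]
   0.48838001  1.44362263]
tin_a [(0.94, [289, 129, 317, 155]), (0.89, [266, 132, 289, 160]), (0.88, [237, 137, 262, 164]), (0.86, [176, 133, 208, 159])]
rack [(0.61, [227, 108, 353, 171])]
carton [(0.64, [366, 162, 464, 258]), (0.41, [371, 159, 463, 189])]
flap [(0.77, [369, 161, 464, 187])]
crate [(0.88, [109, 176, 211, 266])]
pepper [(0.73, [318, 128, 343, 153])]
rounds [(0.86, [305, 202, 339, 235])]
mug [(0.75, [217, 204, 255, 239]), (0.53, [276, 206, 289, 262])]
brush [(0.71, [275, 205, 295, 259]), (0.26, [239, 136, 261, 163])]
jar [(0.59, [409, 129, 443, 162])]
stone [(0.96, [133, 134, 164, 161]), (0.55, [229, 107, 351, 173]), (0.48, [368, 161, 462, 191]), (0.44, [365, 158, 465, 256])]
```

```bash
python3 - <<'E'
import cv2,numpy as np
a=cv2.imread('pics/side0.png');b=cv2.imread('pics/top0.png')
c=cv2.resize(b[100:275,100:475],(800,373));d=cv2.resize(a[100:290,160:450],(344,226))
d=cv2.resize(a[95:255,160:440],(394,225))
o=np.zeros((600,800,3),np.uint8);o[:373]=c;o[374:599,:394]=d;e=cv2.resize(a[220:420,220:460],(270,225));o[374:599,400:670]=e
cv2.imwrite('pics/m0.png',o)
E
```

```text
(no output)
```

View pics/m0.png

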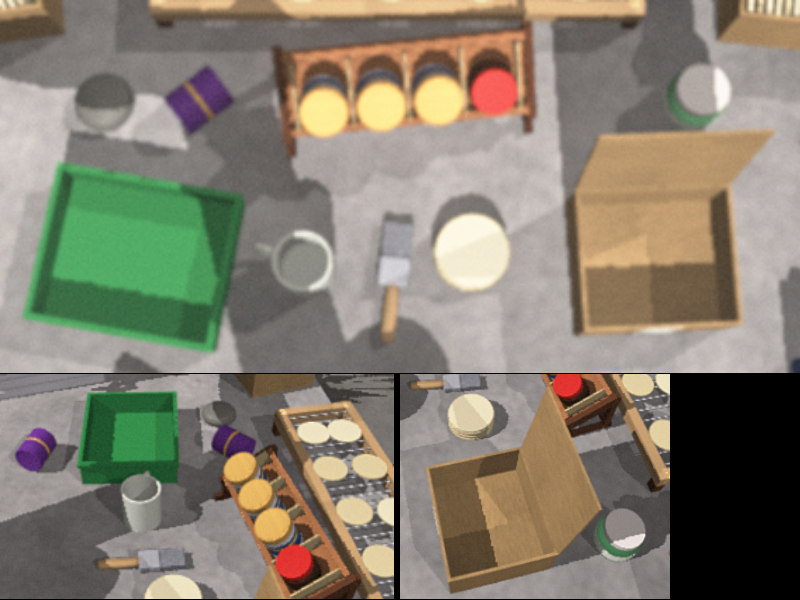

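The tins are the three yellow lids in the rack, at top pixels (250,150), (278,146) and (303,142), each with a blue band. The purple look-alikes lie flat outside the rack, one at top (192,146) and another in the side view, so I'll leave them alone. The red cap at (330,140) is the pepper jar. Next I'll fit the poses.

```bash
cat > h.py <<'E'
import numpy as np,cv2
from scipy.optimize import minimize,least_squares
from scipy.spatial.transform import Rotation as Ro
def proj(p,X):
    Xc=np.asarray(X,float)@cv2.Rodrigues(np.array(p['rvec'],float))[0].T+np.array(p['tvec'])
    s=Xc[:,:2]/Xc[:,2:];s=s*(1+p['k1']*(s**2).sum(1,keepdims=True));K=np.array(p['intrinsics'])
    return s*[K[0,0],K[1,1]]+K[:2,2]
def ray(p,u,z):
    "pixel -> world at height z"
    K=np.array(p['intrinsics']);n=cv2.undistortPoints(np.array([[u]],float),K,np.array([p['k1'],0,0,0,0]))[0,0]
    R=cv2.Rodrigues(np.array(p['rvec'],float))[0];d=R.T@np.r_[n,1];o=-R.T@np.array(p['tvec']);return o+d*(z-o[2])/d[2]
def rz(a): return Ro.from_euler('z',a).as_matrix()
def hullmask(p,sets):
    m=np.zeros((420,560),np.uint8)
    for X in sets: cv2.fillConvexPoly(m,cv2.convexHull(np.round(proj(p,X)*16).astype(np.int32)),1,shift=4)
    return m>0
def box(w,d,h): return np.array([[x*w/2,y*d/2,z*h] for x in(-1,1) for y in(-1,1) for z in(0,1)])
def cartonsets(v):
    X=box(.18,.2,.09);f=v[3];s=[X]
    F=np.array([[.09-r*np.cos(f),y,.09+r*np.sin(f)] for r in(0,.18) for y in(-.1,.1)]);s.append(F)
    return [a@rz(v[2]).T+[v[0],v[1],0] for a in s]
def cratesets(v): return [box(.2,.24,.06)@rz(v[2]).T+[v[0],v[1],0]]
def fit(P,M,f,v0,step):
    def c(v):
        t=0
        for p,m in zip(P,M): h=hullmask(p,f(v));t+=1-(h&m).sum()/(h|m).sum()
        return t
    v0=np.array(v0,float);sim=np.vstack([v0]+[v0+np.eye(len(v0))[i]*step[i] for i in range(len(v0))])
    r=minimize(c,v0,method='Nelder-Mead',options=dict(initial_simplex=sim,maxiter=400,xatol=1e-4,fatol=1e-4));return r.x,r.fun
def plan(pos,R,s=None):
    "from current TCP to target: shift in tool axes (cm), rotvec in tool axes"
    from rig import env
    s=s or env.observe();R0=np.array(s['tcp_rot']);d=R0.T@(np.array(pos)-s['ee_pos'])*100
    return np.round(d,2),np.round(Ro.from_matrix(R0.T@R).as_rotvec(),3)
def down(a): # tool down, y axis at angle a
    y=np.array([np.cos(a),np.sin(a),0]);z=np.array([0,0,-1.]);return np.c_[np.cross(y,z),y,z]
E
python3 - <<'E'
from h import *
from rig import env
P=[env.snapshot(n) for n in('top','side')]
def best(q,p,near):
    return min((r for r in env.regions_of(q,p) if r['score']>.2),key=lambda r:abs(np.array(r['rect'])-near).sum())['pixels']
# rack
obs=[]
for p,reg in zip(P,[(225,120,350,175),(305,140,395,255)]):
    h=cv2.cvtColor(p['color'],cv2.COLOR_BGR2HSV);m=np.zeros((420,560),bool);m[reg[1]:reg[3],reg[0]:reg[2]]=1
    tins=[r['pixels'] for r in env.regions_of('tin_a',p)]
    tm=np.any(tins,axis=0)&m
    yel=tm&(h[...,0]>12)&(h[...,0]<32)&(h[...,1]>90)&(h[...,2]>140)
    red=m&((h[...,0]<6)|(h[...,0]>174))&(h[...,1]>190)
    o=[]
    for k in(yel,red):
        n,l,st,ce=cv2.connectedComponentsWithStats(cv2.morphologyEx(k.astype(np.uint8),cv2.MORPH_OPEN,np.ones((3,3))))
        o+=[(ce[i],st[i,4]) for i in range(1,n) if st[i,4]>60]
    print([(c.round(1).tolist(),int(a)) for c,a in o])
    obs.append([c for c,a in o])
print('guess',[ray(P[0],u,.135).round(3).tolist() for u in obs[0]])
Y=[.108,.036,-.036,-.108]
def model(v):
    X=np.array([[-.5*h,y,.07+.866*h] for y,h in zip(Y,(.073,.073,.073,.055))])
    return X@rz(v[2]).T+[v[0],v[1],0]
T=[sorted(obs[0],key=lambda c:c[0]),sorted(obs[1],key=lambda c:c[1])]
if len(T[0])==4==len(T[1]):
    g=ray(P[0],T[0][1],.135)
    for s in([0,1],[0],[1]):
        r=least_squares(lambda v:np.concatenate([(proj(P[i],model(v))-np.array(T[i])).ravel() for i in s]),[g[0]+.03,g[1]-.03,0])
        print('rack',r.x.round(4),np.abs(r.fun).max().round(2))
cm=[best('carton',P[0],(366,162,464,258))|best('flap',P[0],(369,161,464,187)),best('carton',P[1],(244,234,398,414))|best('flap',P[1],(328,233,398,378))]
g=ray(P[0],(415,215),.05)
print('carton',fit(P,cm,cartonsets,[g[0],g[1],0,1.75],[.02,.02,.1,.1]))
km=[best('crate',P[0],(109,176,211,266)),best('crate',P[1],(214,108,288,176))]
g=ray(P[0],(160,220),.03)
print('crate',fit(P,km,cratesets,[g[0],g[1],-.1],[.02,.02,.1]))
for n,u,z in(('rounds',(322,218),.036),('mug',(236,221),.085),('jar',(426,145),.07),('stone',(148,147),.03),('purple',(192,146),.03)):print(n,ray(P[0],u,z).round(3))
E
```

```text
[([304.9, 146.4], 448), ([278.0, 149.1], 446), ([251.2, 151.6], 431)]
[([330.5, 161.0], 361), ([341.0, 180.4], 445), ([352.9, 201.7], 507), ([369.0, 228.9], 531)]
guess [[0.63, -0.051, 0.135], [0.623, 0.02, 0.135], [0.616, 0.091, 0.135]]
carton (array([ 0.44064221, -0.32894276,  0.0448359 ,  1.71927649]), np.float64(0.03754397656844677))
crate (array([ 0.445311  ,  0.34164872, -0.18097477]), np.float64(0.09904197135693127))
rounds [ 0.452 -0.101  0.036]
mug [0.437 0.133 0.085]
jar [ 0.653 -0.392  0.07 ]
stone [0.657 0.394 0.03 ]
purple [0.66  0.267 0.03 ]
```

```bash
cat >> h.py <<'E'
from scipy.linalg import logm,expm
def tw(pos,R,n,start=None):
    "constant row (turn, shift cm) repeated n times, plus midpoint"
    from rig import env
    if start is None: s=env.observe();start=(np.array(s['ee_pos']),np.array(s['tcp_rot']))
    A=np.eye(4);A[:3,:3]=start[1];A[:3,3]=start[0];B=np.eye(4);B[:3,:3]=R;B[:3,3]=pos
    L=np.real(logm(np.linalg.inv(A)@B))/n
    M=A@expm(L*n/2)
    return 'n=%d'%n,[round(x,3) for x in (L[2,1],L[0,2],L[1,0])]+[round(x*100,2) for x in L[:3,3]],'mid',M[:3,3].round(3)
RACK=(0.664,-0.019,0.098)
def tinpose(y,d):
    "TCP pose with TCP d m along tin axis from underside"
    W=rz(RACK[2]);ax=np.array([-.5,0,.866]);z=-ax;yy=np.array([.866,0,.5]);R=np.c_[np.cross(yy,z),yy,z]
    return W@(np.array([0,y,.07])+d*ax)+[RACK[0],RACK[1],0],W@R
E
python3 - <<'E'
import h
from h import *
from rig import env
P=[env.snapshot('top'),env.snapshot('side')]
T=[[(251.2,151.6),(278,149.1),(304.9,146.4)],[(330.5,161),(341,180.4),(352.9,201.7)]]
def model(v): return np.array([[-.5*.074,y,.07+.866*.074] for y in(.108,.036,-.036)])@rz(v[2]).T+[v[0],v[1],0]
for s in([0,1],[0],[1]):
    r=least_squares(lambda v:np.concatenate([(proj(P[i],model(v))-np.array(T[i])).ravel() for i in s]),h.RACK);print(r.x.round(4),r.fun.round(1))
for n in(16,20):print(tw(*tinpose(.108,.29),n))
print(tinpose(.108,.29)[0])
E
```

```text
[ 0.6628 -0.0128  0.0985] [ 0.1  0.2  0.4  0.1  0.5  0.3 -0.  -0.7  0.2 -0.5  0.2 -0.2]
[ 0.6634 -0.0119  0.1005] [-0.2  0.1  0.1 -0.1  0.2  0. ]
[ 0.662  -0.0143  0.0974] [-0.1 -0.3  0.1 -0.  -0.   0.3]
('n=16', [np.float64(-0.028), np.float64(-0.02), np.float64(0.075), np.float64(-4.19), np.float64(-0.7), np.float64(0.61)], 'mid', array([0.407, 0.393, 0.368]))
('n=20', [np.float64(-0.023), np.float64(-0.016), np.float64(0.06), np.float64(-3.35), np.float64(-0.56), np.float64(0.48)], 'mid', array([0.407, 0.393, 0.368]))
[0.50912867 0.07429453 0.32114   ]
```

```bash
sed -i 's/^RACK=.*/RACK=(0.663,-0.0125,0.099)/' h.py
R='[-0.028,-0.02,0.075,-4.19,-0.7,0.61,8.5]'
python3 -m creep '[[[-0.028,-0.02,0.075,-4.19,-0.7,0.61,8.5],[-0.028,-0.02,0.075,-4.19,-0.7,0.61,8.5],[-0.028,-0.02,0.075,-4.19,-0.7,0.61,8.5],[-0.028,-0.02,0.075,-4.19,-0.7,0.61,8.5],[-0.028,-0.02,0.075,-4.19,-0.7,0.61,8.5],[-0.028,-0.02,0.075,-4.19,-0.7,0.61,8.5],[-0.028,-0.02,0.075,-4.19,-0.7,0.61,8.5],[-0.028,-0.02,0.075,-4.19,-0.7,0.61,8.5],[-0.028,-0.02,0.075,-4.19,-0.7,0.61,8.5],[-0.028,-0.02,0.075,-4.19,-0.7,0.61,8.5]]]' 40
python3 -m creep '[[[-0.028,-0.02,0.075,-4.19,-0.7,0.61,8.5],[-0.028,-0.02,0.075,-4.19,-0.7,0.61,8.5],[-0.028,-0.02,0.075,-4.19,-0.7,0.61,8.5],[-0.028,-0.02,0.075,-4.19,-0.7,0.61,8.5],[-0.028,-0.02,0.075,-4.19,-0.7,0.61,8.5],[-0.028,-0.02,0.075,-4.19,-0.7,0.61,8.5],[0,0,0,0,0,0,8.5],[0,0,0,0,0,0,8.5],[0,0,0,0,0,0,8.5],[0,0,0,0,0,0,8.5]]]'
python3 - <<'E'
from h import *
from rig import env
s=env.observe();print(s['t'],s['contact_force'],s['q'])
print(tw(*tinpose(.108,.29),1));print(tw(*tinpose(.108,.2),1),tinpose(.108,.2)[0])
E
```

```text
t: 2.8
ee_pos: [0.4614, 0.3287, 0.3587]
tcp_rot: [[-0.528, 0.789, 0.314], [0.845, 0.523, 0.108], [-0.079, 0.322, -0.943]]
contact_force: [-0.3, 0.5, -0.2]
finger_gap: 0.0851
gripper_force: 0.0
t: 3.8
ee_pos: [0.5293, 0.0878, 0.3226]
tcp_rot: [[-0.104, 0.864, 0.493], [0.995, 0.092, 0.049], [-0.003, 0.495, -0.869]]
contact_force: [-0.8, 0.8, 0.1]
finger_gap: 0.0853
gripper_force: 0.0
3.8 [-0.78647545  0.81311732  0.0996393 ] [  2.12239929   1.07425694 -33.19132427  26.10794157   1.77342622
  86.56506367]
('n=1', [np.float64(-0.006), np.float64(-0.0), np.float64(0.006), np.float64(-0.5), np.float64(-1.97), np.float64(-0.96)], 'mid', array([0.519, 0.084, 0.322]))
('n=1', [np.float64(-0.006), np.float64(-0.0), np.float64(0.006), np.float64(-0.5), np.float64(-1.94), np.float64(8.04)], 'mid', array([0.541, 0.086, 0.283])) [0.55281511 0.08508734 0.2432    ]
```

```bash

python3 -m creep '[[[-0.006,0,0.006,-0.5,-1.0,0,8.5],[0,0,0,0,-0.94,0,8.5],[0,0,0,0,0,2.5,8.5],[0,0,0,0,0,2.5,8.5],[0,0,0,0,0,2,8.5],[0,0,0,0,0,1,8.5],[0,0,0,0,0,0,8.5],[0,0,0,0,0,0,8.5],[0,0,0,0,0,0,7.5],[0,0,0,0,0,0,7]]]' 
python3 - <<'E'
from h import *
from rig import env
print(tw(*tinpose(.108,.2),1))
p=env.snapshot('side');cv2.imwrite('pics/g1.png',cv2.resize(p['color'][60:260,200:440],(720,600)))
E
```

```text
t: 4.8
ee_pos: [0.5528, 0.084, 0.2442]
tcp_rot: [[-0.097, 0.861, 0.499], [0.995, 0.084, 0.049], [0.0, 0.501, -0.865]]
contact_force: [0.2, -0.3, 0.5]
finger_gap: 0.0699
gripper_force: 0.0
('n=1', [np.float64(0.001), np.float64(0.001), np.float64(-0.002), np.float64(0.11), np.float64(-0.04), np.float64(0.1)], 'mid', array([0.553, 0.085, 0.244]))
```

View pics/g1.png

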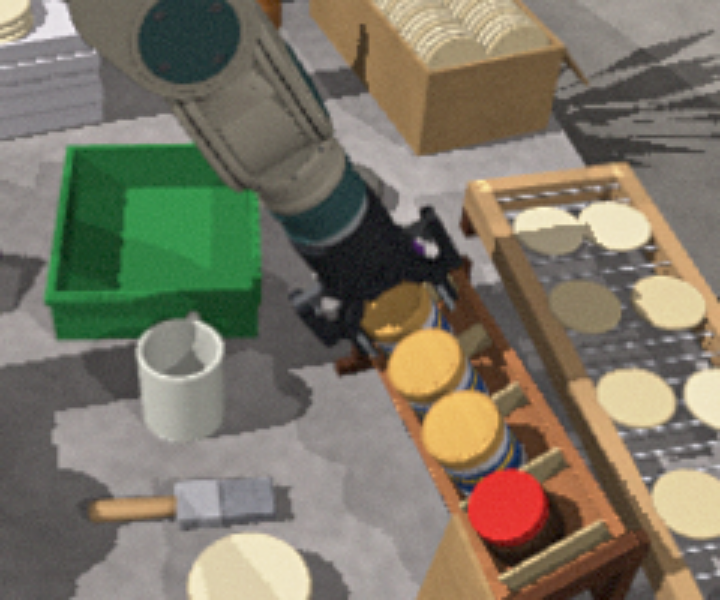

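The gripper straddles the left-hand tin, whose lid is at about (400,305) in the crop. Now I'll close the fingers and lift along the tin's axis.

```bash

python3 -m creep '[[[0,0,0,0,0,0,5],[0,0,0,0,0,0,5],[0,0,0,0,0,0,5],[0,0,0,0,0,0,5],[0,0,0,0,0,-1,5],[0,0,0,0,0,-2,5],[0,0,0,0,0,-4,5],[0,0,0,0,0,-4,5],[0,0,0,0,0,0,5],[0,0,0,0,0,0,5]]]' 40
python3 -m creep '[[[0,0,0,0,0,0,5],[0,0,0,0,0,0,5],[0,0,0,0,0,0,5],[0,0,0,0,0,0,5],[0,0,0,0,0,0,5],[0,0,0,0,0,0,5],[0,0,0,0,0,0,5],[0,0,0,0,0,0,5],[0,0,0,0,0,0,5],[0,0,0,0,0,0,5]]]' 40
python3 - <<'E'
from h import *
from rig import env
s=env.observe();print(s['contact_force'],s['joint_torque'])
C=(0.4406,-0.3289);K=(.4453,.3416)
for nm,o,yaw,off in(('carton',C,.045,(-.04,0)),('crate',K,-.18,(0,-.05))):
    xy=rz(yaw)[:2,:2]@off+o
    for a in(yaw+np.pi/2,yaw,yaw-np.pi/2): print(nm,xy,a,[tw(np.r_[xy,.34],down(a),n) for n in(10,)])
E
```

```text
t: 5.85
ee_pos: [0.4978, 0.0786, 0.3401]
tcp_rot: [[-0.097, 0.861, 0.5], [0.995, 0.084, 0.049], [-0.0, 0.502, -0.865]]
contact_force: [0.6, -0.3, -1.2]
finger_gap: 0.0615
gripper_force: 43.8
t: 6.85
ee_pos: [0.498, 0.0786, 0.3385]
tcp_rot: [[-0.097, 0.862, 0.497], [0.995, 0.084, 0.049], [0.0, 0.5, -0.866]]
contact_force: [-0.6, -0.0, -0.2]
finger_gap: 0.061
gripper_force: 43.8
[-0.60425887 -0.00143995 -0.23077675] [-1.03141545e-03 -2.69645405e+01  3.03456652e+01 -3.54423009e+00
  1.02734305e-01  6.92108151e-04]
carton [ 0.40064049 -0.33069939] 1.6157963267948965 [('n=10', [np.float64(0.042), np.float64(0.04), np.float64(-0.148), np.float64(-2.14), np.float64(-4.05), np.float64(-0.94)], 'mid', array([ 0.369, -0.107,  0.311]))]
carton [ 0.40064049 -0.33069939] 0.045 [('n=10', [np.float64(0.052), np.float64(-0.001), np.float64(0.005), np.float64(-4.01), np.float64(-1.23), np.float64(-0.35)], 'mid', array([ 0.452, -0.127,  0.331]))]
carton [ 0.40064049 -0.33069939] -1.5257963267948966 [('n=10', [np.float64(0.04), np.float64(-0.042), np.float64(0.158), np.float64(-4.14), np.float64(2.21), np.float64(0.25)], 'mid', array([ 0.535, -0.146,  0.354]))]
crate [0.43634852 0.29240782] 1.3907963267948966 [('n=10', [np.float64(0.045), np.float64(0.034), np.float64(-0.126), np.float64(2.13), np.float64(1.08), np.float64(0.14)], 'mid', array([0.502, 0.196, 0.347]))]
crate [0.43634852 0.29240782] -0.18 [('n=10', [np.float64(0.052), np.float64(-0.007), np.float64(0.027), np.float64(2.12), np.float64(-0.69), np.float64(-0.17)], 'mid', array([0.46 , 0.183, 0.335]))]
crate [0.43634852 0.29240782] -1.7507963267948965 [('n=10', [np.float64(0.036), np.float64(-0.048), np.float64(0.18), np.float64(1.14), np.float64(-2.27), np.float64(-0.52)], 'mid', array([0.415, 0.171, 0.323]))]
```

```bash

cat >> h.py <<'E'
C=(0.4406,-0.3289,.045);K=(.4453,.3416,-.18)
def place(B,off,z,a): return np.r_[rz(B[2])[:2,:2]@np.array(off)+B[:2],z],down(a)
E
python3 - <<'E'
from h import *
from rig import env
f=[]
for i in range(4): env.snapshot('top');f.append(env.observe()['contact_force'])
print(np.mean(f,0),np.std(f,0))
for n in(8,):print(tw(*place(K,(0,.055),.32,-.18),n))
E
```

```text
[ 0.30317811 -0.03528669 -0.92381587] [0.25500755 0.31145012 0.74050129]
('n=8', [np.float64(0.065), np.float64(-0.009), np.float64(0.034), np.float64(3.95), np.float64(-0.76), np.float64(0.09)], 'mid', array([0.467, 0.236, 0.326]))
```

The mean is about −0.9 N, so this tin is empty and goes in the crate.

```bash

python3 -m creep '[[[0.065,-0.009,0.034,3.95,-0.76,0.09,5],[0.065,-0.009,0.034,3.95,-0.76,0.09,5],[0.065,-0.009,0.034,3.95,-0.76,0.09,5],[0.065,-0.009,0.034,3.95,-0.76,0.09,5],[0.065,-0.009,0.034,3.95,-0.76,0.09,5],[0.065,-0.009,0.034,3.95,-0.76,0.09,5],[0.065,-0.009,0.034,3.95,-0.76,0.09,5],[0.065,-0.009,0.034,3.95,-0.76,0.09,5],[0,0,0,0,0,0,5],[0,0,0,0,0,0,5]]]' 40
python3 - <<'E'
from h import *
print(tw(*place(K,(0,.055),.215,-.18),1))
E
```

```text
t: 8.05
ee_pos: [0.4506, 0.3963, 0.3177]
tcp_rot: [[0.178, 0.984, 0.0], [0.984, -0.178, 0.0], [0.0, 0.0, -1.0]]
contact_force: [-0.8, -0.7, -0.7]
finger_gap: 0.0613
gripper_force: 43.8
('n=1', [np.float64(0.0), np.float64(-0.0), np.float64(0.001), np.float64(0.03), np.float64(0.46), np.float64(10.27)], 'mid', array([0.453, 0.396, 0.266]))
```

```bash

python3 -m creep '[[[0,0,0,0,0.4,3,5],[0,0,0,0,0,3,5],[0,0,0,0,0,2.5,5],[0,0,0,0,0,1.2,5],[0,0,0,0,0,0.6,5],[0,0,0,0,0,0.2,5],[0,0,0,0,0,0.2,5],[0,0,0,0,0,0.1,5],[0,0,0,0,0,0,5],[0,0,0,0,0,0,5]]]' 40
python3 - <<'E'
from h import *
print(tw(*place(K,(0,.055),.205,-.18),1))
p=__import__('rig').env.snapshot('side');cv2.imwrite('pics/p1.png',cv2.resize(p['color'][60:210,180:330],(600,600)))
E
```

```text
t: 9.05
ee_pos: [0.4546, 0.395, 0.2108]
tcp_rot: [[0.18, 0.984, 0.001], [0.984, -0.18, 0.002], [0.002, 0.0, -1.0]]
contact_force: [-0.7, -0.3, 0.3]
finger_gap: 0.0615
gripper_force: 43.7
('n=1', [np.float64(0.0), np.float64(-0.002), np.float64(-0.001), np.float64(0.08), np.float64(0.04), np.float64(0.58)], 'mid', array([0.455, 0.395, 0.208]))
```

View pics/p1.png

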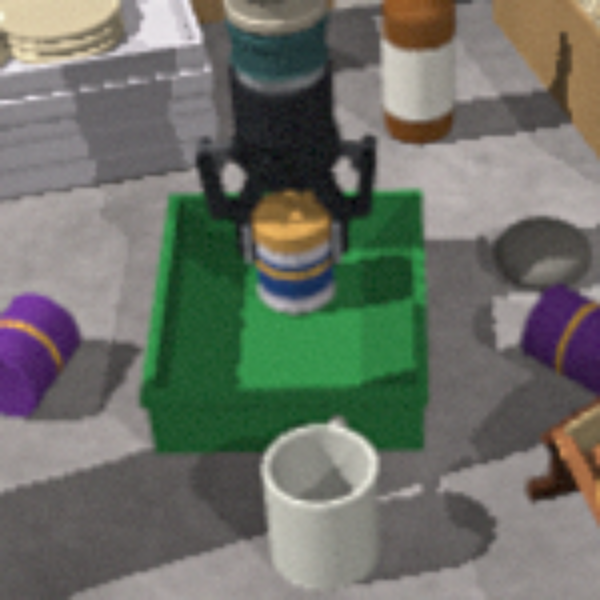

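The tin hangs upright and well inside the crate, around (295,250) in the crop. I'll lower the last few millimetres slowly.

```bash

python3 -m creep '[[[0,0,0,0,0,0.1,5],[0,0,0,0,0,0.1,5],[0,0,0,0,0,0.1,5],[0,0,0,0,0,0.1,5],[0,0,0,0,0,0.1,5],[0,0,0,0,0,0.05,5],[0,0,0,0,0,0.05,5],[0,0,0,0,0,0,5],[0,0,0,0,0,0,5],[0,0,0,0,0,0,5]]]' 40
```

```text
t: 10.1
ee_pos: [0.4543, 0.3949, 0.2052]
tcp_rot: [[0.18, 0.984, -0.0], [0.984, -0.18, 0.001], [0.001, -0.0, -1.0]]
contact_force: [-1.8, -0.7, 6.0]
finger_gap: 0.0611
gripper_force: 44.4
```

```bash

python3 -m creep '[[[0,0,0,0,0,0,7.2],[0,0,0,0,0,0,7.2],[0,0,0,0,0,0,7.2],[0,0,0,0,0,-1,7.2],[0,0,0,0,0,-2,7.2],[0,0,0,0,0,-4,7.2],[0,0,0,0,0,-5,8.5],[0,0,0,0,0,-2,8.5],[0,0,0,0,0,0,8.5],[0,0,0,0,0,0,8.5]]]' 40
python3 - <<'E'
from h import *
print(tw(*tinpose(.036,.29),8),tw(*tinpose(.036,.29),9),tinpose(.036,.29)[0])
E
```

```text
t: 11.1
ee_pos: [0.4544, 0.3946, 0.3449]
tcp_rot: [[0.18, 0.984, 0.001], [0.984, -0.18, 0.002], [0.002, 0.001, -1.0]]
contact_force: [0.2, -0.1, -0.4]
finger_gap: 0.0851
gripper_force: 0.0
('n=8', [np.float64(-0.065), np.float64(0.009), np.float64(-0.034), np.float64(-4.81), np.float64(0.88), np.float64(0.48)], 'mid', array([0.47 , 0.2  , 0.328])) ('n=9', [np.float64(-0.058), np.float64(0.008), np.float64(-0.03), np.float64(-4.27), np.float64(0.78), np.float64(0.43)], 'mid', array([0.47 , 0.2  , 0.328])) [0.51515181 0.00899216 0.32114   ]
```

```bash

python3 -m creep '[[[-0.058,0.008,-0.03,-4.27,0.78,0.43,8.5],[-0.058,0.008,-0.03,-4.27,0.78,0.43,8.5],[-0.058,0.008,-0.03,-4.27,0.78,0.43,8.5],[-0.058,0.008,-0.03,-4.27,0.78,0.43,8.5],[-0.058,0.008,-0.03,-4.27,0.78,0.43,8.5],[-0.058,0.008,-0.03,-4.27,0.78,0.43,8.5],[-0.058,0.008,-0.03,-4.27,0.78,0.43,8.5],[-0.058,0.008,-0.03,-4.27,0.78,0.43,8.5],[-0.058,0.008,-0.03,-4.27,0.78,0.43,8.5],[0,0,0,0,0,0,8.5]]]' 40
python3 - <<'E'
from h import *
print(tw(*tinpose(.036,.29),1),tw(*tinpose(.036,.2),1))
E
```

```text
t: 12.1
ee_pos: [0.5077, 0.0041, 0.3161]
tcp_rot: [[-0.088, 0.863, 0.498], [0.996, 0.076, 0.043], [-0.001, 0.5, -0.866]]
contact_force: [-0.4, 1.1, -0.5]
finger_gap: 0.0849
gripper_force: 0.0
('n=1', [np.float64(-0.0), np.float64(0.006), np.float64(-0.009), np.float64(0.41), np.float64(0.94), np.float64(-0.04)], 'mid', array([0.511, 0.007, 0.319])) ('n=1', [np.float64(-0.0), np.float64(0.006), np.float64(-0.009), np.float64(0.44), np.float64(0.94), np.float64(8.96)], 'mid', array([0.534, 0.009, 0.28 ]))
```

```bash

python3 -m creep '[[[0,0.006,-0.009,0.44,0.94,0,8.5],[0,0,0,0,0,2,8.5],[0,0,0,0,0,2.5,8.5],[0,0,0,0,0,2,8.5],[0,0,0,0,0,1.5,8.5],[0,0,0,0,0,1,8.5],[0,0,0,0,0,0,8.5],[0,0,0,0,0,0,8.5],[0,0,0,0,0,0,7.5],[0,0,0,0,0,0,7]]]' 
python3 - <<'E'
from h import *
print(tw(*tinpose(.036,.2),1))
E
```

```text
t: 13.1
ee_pos: [0.5606, 0.0184, 0.2457]
tcp_rot: [[-0.106, 0.86, 0.499], [0.994, 0.091, 0.054], [0.001, 0.502, -0.865]]
contact_force: [-0.6, 0.0, -0.4]
finger_gap: 0.07
gripper_force: 0.0
('n=1', [np.float64(0.002), np.float64(-0.004), np.float64(0.006), np.float64(-0.49), np.float64(-0.22), np.float64(0.16)], 'mid', array([0.56 , 0.016, 0.244]))
```

```bash

python3 -m creep '[[[0,-0.002,0.006,-0.45,-0.1,0.1,7],[0,0,0,0,0,0,7],[0,0,0,0,0,0,5],[0,0,0,0,0,0,5],[0,0,0,0,0,0,5],[0,0,0,0,0,0,5],[0,0,0,0,0,-1,5],[0,0,0,0,0,-2,5],[0,0,0,0,0,-4,5],[0,0,0,0,0,-4,5]]]' 40
python3 - <<'E'
from h import *
from rig import env
s=env.observe();f=[]
for i in range(8): env.snapshot('top');f.append(env.observe()['contact_force'])
print(np.mean(f,0),np.std(f,0),s['ee_pos'])
for a in(.045+np.pi/2,.045):print(tw(*place(C,(-.04,0),.33,a),10))
print(tw(*place(K,(0,-.05),.32,-.18),8))
E
```

```text
t: 14.1
ee_pos: [0.5039, 0.0081, 0.3379]
tcp_rot: [[-0.1, 0.864, 0.494], [0.995, 0.085, 0.052], [0.003, 0.497, -0.868]]
contact_force: [0.7, 0.7, -3.5]
finger_gap: 0.0611
gripper_force: 46.1
[ 0.07857531 -0.01306888 -3.2450057 ] [0.73870046 0.88011048 1.80622128] [0.50389748 0.00811424 0.33794742]
('n=10', [np.float64(0.042), np.float64(0.039), np.float64(-0.148), np.float64(-1.56), np.float64(-3.54), np.float64(-0.77)], 'mid', array([ 0.387, -0.14 ,  0.309]))
('n=10', [np.float64(0.052), np.float64(-0.002), np.float64(0.005), np.float64(-3.31), np.float64(-1.27), np.float64(-0.29)], 'mid', array([ 0.456, -0.162,  0.325]))
('n=8', [np.float64(0.065), np.float64(-0.01), np.float64(0.034), np.float64(3.52), np.float64(-1.05), np.float64(-0.01)], 'mid', array([0.462, 0.148, 0.323]))
```

Mean about −3.2 N, so the second tin is full and goes in the carton.

```bash

python3 - <<'E'
from h import *
print(tw(*place(C,(-.01,-.045),.33,.045),10))
E
```

```text
('n=10', [np.float64(0.052), np.float64(-0.002), np.float64(0.005), np.float64(-3.76), np.float64(-0.99), np.float64(-0.21)], 'mid', array([ 0.472, -0.184,  0.327]))
```

```bash

python3 -m creep '[[[0.052,-0.002,0.005,-3.76,-0.99,-0.21,5],[0.052,-0.002,0.005,-3.76,-0.99,-0.21,5],[0.052,-0.002,0.005,-3.76,-0.99,-0.21,5],[0.052,-0.002,0.005,-3.76,-0.99,-0.21,5],[0.052,-0.002,0.005,-3.76,-0.99,-0.21,5],[0.052,-0.002,0.005,-3.76,-0.99,-0.21,5],[0.052,-0.002,0.005,-3.76,-0.99,-0.21,5],[0.052,-0.002,0.005,-3.76,-0.99,-0.21,5],[0.052,-0.002,0.005,-3.76,-0.99,-0.21,5],[0.052,-0.002,0.005,-3.76,-0.99,-0.21,5]]]' 40
python3 -m creep '[[[0,0,0,0,0,0,5],[0,0,0,0,0,0,5],[0,0,0,0,0,0,5],[0,0,0,0,0,0,5],[0,0,0,0,0,0,5],[0,0,0,0,0,0,5],[0,0,0,0,0,0,5],[0,0,0,0,0,0,5],[0,0,0,0,0,0,5],[0,0,0,0,0,0,5]]]' 40
python3 - <<'E'
from h import *
from rig import env
print(tw(*place(C,(-.01,-.045),.212,.045),1))
p=[env.snapshot('side'),env.snapshot('top')]
cv2.imwrite('pics/p2.png',np.hstack([cv2.resize(p[0]['color'][170:410,210:450],(400,400)),cv2.resize(p[1]['color'][110:280,330:500],(400,400))]))
E
```

```text
t: 15.5
ee_pos: [0.4348, -0.3761, 0.328]
tcp_rot: [[-0.047, 0.999, 0.003], [0.999, 0.047, -0.002], [-0.002, 0.002, -1.0]]
contact_force: [1.4, -0.0, -3.1]
finger_gap: 0.0613
gripper_force: 46.4
t: 16.5
ee_pos: [0.4349, -0.3743, 0.3299]
tcp_rot: [[-0.047, 0.999, 0.005], [0.999, 0.047, -0.004], [-0.004, 0.005, -1.0]]
contact_force: [-0.1, 0.1, -3.9]
finger_gap: 0.061
gripper_force: 46.4
('n=1', [np.float64(0.005), np.float64(0.004), np.float64(0.002), np.float64(0.03), np.float64(-0.25), np.float64(11.79)], 'mid', array([ 0.434, -0.374,  0.271]))
```

View pics/p2.png

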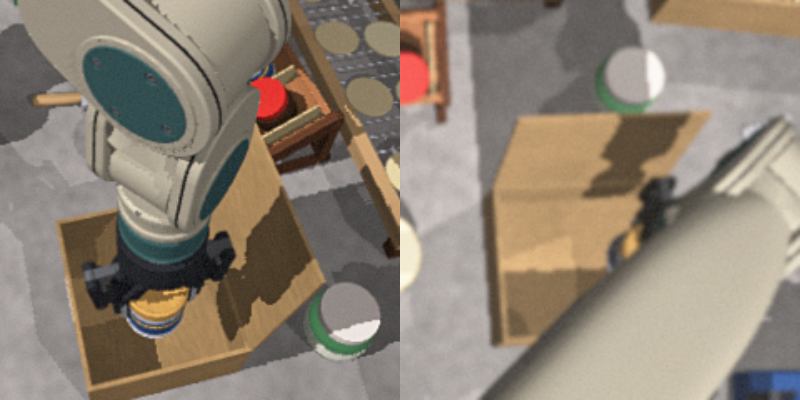

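The tin hangs over the right half of the carton, at (155,310) in the left panel, clear of the walls and the flap. Lowering it now.

```bash

python3 -m creep '[[[0.005,0.004,0.002,0,-0.2,3,5],[0,0,0,0,0,4,5],[0,0,0,0,0,3,5],[0,0,0,0,0,1,5],[0,0,0,0,0,0.6,5],[0,0,0,0,0,0.2,5],[0,0,0,0,0,0,5],[0,0,0,0,0,0,5],[0,0,0,0,0,0,5],[0,0,0,0,0,0,5]]]' 40
python3 -m creep '[[[0,0,0,0,0,0.1,5],[0,0,0,0,0,0.1,5],[0,0,0,0,0,0.1,5],[0,0,0,0,0,0.1,5],[0,0,0,0,0,0.1,5],[0,0,0,0,0,0.1,5],[0,0,0,0,0,0,5],[0,0,0,0,0,0,5],[0,0,0,0,0,0,5],[0,0,0,0,0,0,5]]]' 40
```

```text
t: 17.6
ee_pos: [0.4333, -0.3748, 0.2127]
tcp_rot: [[-0.045, 0.999, 0.001], [0.999, 0.045, -0.001], [-0.001, 0.001, -1.0]]
contact_force: [-0.5, 0.3, -3.7]
finger_gap: 0.0612
gripper_force: 46.3
t: 18.6
ee_pos: [0.4331, -0.3745, 0.2059]
tcp_rot: [[-0.045, 0.999, 0.0], [0.999, 0.045, 0.0], [0.0, 0.0, -1.0]]
contact_force: [0.0, -0.6, -3.3]
finger_gap: 0.0613
gripper_force: 46.3
```

```bash

python3 -m creep '[[[0,0,0,0,0,0.05,5],[0,0,0,0,0,0.05,5],[0,0,0,0,0,0.05,5],[0,0,0,0,0,0,5],[0,0,0,0,0,0,5],[0,0,0,0,0,0,5],[0,0,0,0,0,0,5],[0,0,0,0,0,0,5],[0,0,0,0,0,0,5],[0,0,0,0,0,0,5]]]' 40
```

```text
t: 19.6
ee_pos: [0.4331, -0.3745, 0.2051]
tcp_rot: [[-0.045, 0.999, 0.0], [0.999, 0.045, -0.0], [-0.0, 0.0, -1.0]]
contact_force: [-2.0, 2.4, 5.9]
finger_gap: 0.0611
gripper_force: 46.8
```

```bash

python3 -m creep '[[[0,0,0,0,0,0,7.2],[0,0,0,0,0,0,7.2],[0,0,0,0,0,0,7.2],[0,0,0,0,0,-1,7.2],[0,0,0,0,0,-2,7.2],[0,0,0,0,0,-4,7.2],[0,0,0,0,0,-5,8],[0,0,0,0,0,-2,8.5],[0,0,0,0,0,0,8.5],[0,0,0,0,0,0,8.5]]]' 40
python3 - <<'E'
from h import *
print(tw(*tinpose(-.036,.29),9),tinpose(-.036,.29)[0])
E
```

```text
t: 20.6
ee_pos: [0.4331, -0.3746, 0.3452]
tcp_rot: [[-0.045, 0.999, 0.001], [0.999, 0.045, -0.001], [-0.001, 0.001, -1.0]]
contact_force: [-0.8, 0.7, -0.3]
finger_gap: 0.0852
gripper_force: 0.0
('n=9', [np.float64(-0.058), np.float64(0.002), np.float64(-0.006), np.float64(3.39), np.float64(1.14), np.float64(0.59)], 'mid', array([ 0.478, -0.219,  0.326])) [ 0.52226817 -0.06265529  0.32114   ]
```

```bash

python3 -m creep '[[[-0.058,0.002,-0.006,3.39,1.14,0.59,8.5],[-0.058,0.002,-0.006,3.39,1.14,0.59,8.5],[-0.058,0.002,-0.006,3.39,1.14,0.59,8.5],[-0.058,0.002,-0.006,3.39,1.14,0.59,8.5],[-0.058,0.002,-0.006,3.39,1.14,0.59,8.5],[-0.058,0.002,-0.006,3.39,1.14,0.59,8.5],[-0.058,0.002,-0.006,3.39,1.14,0.59,8.5],[-0.058,0.002,-0.006,3.39,1.14,0.59,8.5],[-0.058,0.002,-0.006,3.39,1.14,0.59,8.5],[0,0,0,0,0,0,8.5]]]' 40
python3 - <<'E'
from h import *
from rig import env
for i in range(6): p=env.snapshot('top')
print(tw(*tinpose(-.036,.29),1),tw(*tinpose(-.036,.2),1))
E
```

```text
t: 21.6
ee_pos: [0.5207, -0.0587, 0.315]
tcp_rot: [[-0.106, 0.864, 0.492], [0.994, 0.089, 0.058], [0.007, 0.496, -0.868]]
contact_force: [-0.8, -0.1, -0.6]
finger_gap: 0.0849
gripper_force: 0.0
('n=1', [np.float64(-0.002), np.float64(-0.003), np.float64(-0.001), np.float64(0.05), np.float64(0.19), np.float64(-0.32)], 'mid', array([ 0.522, -0.063,  0.319])) ('n=1', [np.float64(-0.002), np.float64(-0.003), np.float64(-0.001), np.float64(0.04), np.float64(0.21), np.float64(8.68)], 'mid', array([ 0.545, -0.061,  0.28 ]))
```

```bash

python3 -m creep '[[[-0.002,-0.003,0,0.04,0.2,0,8.5],[0,0,0,0,0,2,8.5],[0,0,0,0,0,2.5,8.5],[0,0,0,0,0,2,8.5],[0,0,0,0,0,1.2,8.5],[0,0,0,0,0,1,8.5],[0,0,0,0,0,0,8.5],[0,0,0,0,0,0,8.5],[0,0,0,0,0,0,7.5],[0,0,0,0,0,0,7]]]' 
python3 - <<'E'
from h import *
print(tw(*tinpose(-.036,.2),1))
E
```

```text
t: 22.9
ee_pos: [0.5675, -0.0574, 0.2445]
tcp_rot: [[-0.099, 0.861, 0.499], [0.995, 0.086, 0.05], [0.0, 0.502, -0.865]]
contact_force: [-0.5, -0.1, 0.8]
finger_gap: 0.07
gripper_force: 0.0
('n=1', [np.float64(0.002), np.float64(-0.001), np.float64(0.0), np.float64(-0.07), np.float64(-0.11), np.float64(0.08)], 'mid', array([ 0.567, -0.058,  0.244]))
```

```bash

python3 -m creep '[[[0,0,0,0,0,0.05,5],[0,0,0,0,0,0,5],[0,0,0,0,0,0,5],[0,0,0,0,0,0,5],[0,0,0,0,0,0,5],[0,0,0,0,0,-1,5],[0,0,0,0,0,-2,5],[0,0,0,0,0,-4,5],[0,0,0,0,0,-4,5],[0,0,0,0,0,0,5]]]' 40
python3 - <<'E'
from h import *
from rig import env
f=[]
for i in range(8): env.snapshot('top');f.append(env.observe()['contact_force'])
print(np.mean(f,0),np.std(f,0))
print(tw(*place(C,(-.01,.045),.33,.045),8))
print(tw(*place(K,(0,-.05),.32,-.18),9))
E
```

```text
t: 23.9
ee_pos: [0.5124, -0.0632, 0.3431]
tcp_rot: [[-0.099, 0.858, 0.504], [0.995, 0.086, 0.048], [-0.002, 0.507, -0.862]]
contact_force: [1.8, -0.6, -2.1]
finger_gap: 0.0611
gripper_force: 47.0
[-0.35607943 -0.02383325 -4.22260751] [0.54474292 0.38353551 0.40222197]
('n=8', [np.float64(0.065), np.float64(-0.002), np.float64(0.007), np.float64(-2.69), np.float64(-1.24), np.float64(-0.26)], 'mid', array([ 0.472, -0.174,  0.327]))
('n=9', [np.float64(0.057), np.float64(-0.008), np.float64(0.03), np.float64(3.92), np.float64(-1.05), np.float64(-0.03)], 'mid', array([0.463, 0.112, 0.322]))
```

Mean about −4.2 N, so the third tin is full too and goes in the carton.

```bash

python3 -m creep '[[[0.065,-0.002,0.007,-2.69,-1.24,-0.26,5],[0.065,-0.002,0.007,-2.69,-1.24,-0.26,5],[0.065,-0.002,0.007,-2.69,-1.24,-0.26,5],[0.065,-0.002,0.007,-2.69,-1.24,-0.26,5],[0.065,-0.002,0.007,-2.69,-1.24,-0.26,5],[0.065,-0.002,0.007,-2.69,-1.24,-0.26,5],[0.065,-0.002,0.007,-2.69,-1.24,-0.26,5],[0.065,-0.002,0.007,-2.69,-1.24,-0.26,5],[0,0,0,0,0,0,5],[0,0,0,0,0,0,5]]]' 40
python3 - <<'E'
from h import *
from rig import env
for i in range(4): p=env.snapshot('top')
print(tw(*place(C,(-.01,.045),.212,.045),1))
E
```

```text
t: 25.3
ee_pos: [0.4297, -0.2857, 0.328]
tcp_rot: [[-0.041, 0.999, 0.005], [0.999, 0.041, 0.001], [0.001, 0.005, -1.0]]
contact_force: [-1.2, 1.1, -5.0]
finger_gap: 0.0612
gripper_force: 46.7
('n=1', [np.float64(0.004), np.float64(-0.001), np.float64(-0.002), np.float64(-0.04), np.float64(-0.11), np.float64(11.63)], 'mid', array([ 0.429, -0.284,  0.27 ]))
```

```bash

python3 -m creep '[[[0.004,0,-0.002,0,-0.1,3,5],[0,0,0,0,0,4,5],[0,0,0,0,0,2.8,5],[0,0,0,0,0,1,5],[0,0,0,0,0,0.6,5],[0,0,0,0,0,0.2,5],[0,0,0,0,0,0,5],[0,0,0,0,0,0,5],[0,0,0,0,0,0,5],[0,0,0,0,0,0,5]]]' 40
python3 -m creep '[[[0,0,0,0,0,0.1,5],[0,0,0,0,0,0.1,5],[0,0,0,0,0,0.1,5],[0,0,0,0,0,0.1,5],[0,0,0,0,0,0.1,5],[0,0,0,0,0,0.1,5],[0,0,0,0,0,0,5],[0,0,0,0,0,0,5],[0,0,0,0,0,0,5],[0,0,0,0,0,0,5]]]' 40
```

```text
t: 26.5
ee_pos: [0.4287, -0.2851, 0.2134]
tcp_rot: [[-0.044, 0.999, 0.001], [0.999, 0.044, -0.001], [-0.001, 0.001, -1.0]]
contact_force: [0.4, 0.1, -4.2]
finger_gap: 0.0614
gripper_force: 46.6
t: 27.5
ee_pos: [0.4284, -0.2849, 0.2067]
tcp_rot: [[-0.044, 0.999, 0.0], [0.999, 0.044, 0.0], [0.0, 0.0, -1.0]]
contact_force: [-0.5, 0.8, -3.5]
finger_gap: 0.061
gripper_force: 46.6
```

```bash

python3 -m creep '[[[0,0,0,0,0,0.06,5],[0,0,0,0,0,0.06,5],[0,0,0,0,0,0.06,5],[0,0,0,0,0,0.05,5],[0,0,0,0,0,0,5],[0,0,0,0,0,0,5],[0,0,0,0,0,0,5],[0,0,0,0,0,0,5],[0,0,0,0,0,0,5],[0,0,0,0,0,0,5]]]' 40
```

```text
t: 28.5
ee_pos: [0.4284, -0.2848, 0.2053]
tcp_rot: [[-0.044, 0.999, 0.0], [0.999, 0.044, 0.0], [0.0, 0.0, -1.0]]
contact_force: [-1.6, 3.1, 6.0]
finger_gap: 0.061
gripper_force: 47.6
```

```bash

python3 -m creep '[[[0,0,0,0,0,0,7.2],[0,0,0,0,0,0,7.2],[0,0,0,0,0,0,7.2],[0,0,0,0,0,-1,7.2],[0,0,0,0,0,-2,7.2],[0,0,0,0,0,-4,7.2],[0,0,0,0,0,-5,7],[0,0,0,0,0,-5,5],[0,0,0,0,0,-5,2],[0,0,0,0,0,-5,0]]]' 40
python3 -m creep '[[[0,0,0,-0.5,0,-1,0],[0,0,0,-1,3,0,0],[0,0,0,-1,4,0,0],[0,0,0,-1,4,0,0],[0,0,0,-1,4,0,0],[0,0,0,0,2.5,0,0],[0,0,0,0,0,0,0],[0,0,0,0,0,0,0],[0,0,0,0,0,0,0],[0,0,0,0,0,0,0]]]' 40
python3 - <<'E'
from h import *
from rig import env
P=[env.snapshot('side'),env.snapshot('top')]
o=np.hstack([cv2.resize(P[0]['color'][150:410,210:470],(400,400)),cv2.resize(P[1]['color'][110:280,330:500],(400,400))])
cv2.imwrite('pics/p3.png',o)
s=env.observe();print('local',rz(-C[2])@(s['ee_pos']-np.array([C[0],C[1],0])))
E
```

```text
t: 29.5
ee_pos: [0.4278, -0.2845, 0.4773]
tcp_rot: [[-0.044, 0.999, 0.001], [0.999, 0.044, -0.001], [-0.001, 0.001, -1.0]]
contact_force: [0.8, -0.2, -0.7]
finger_gap: 0.0268
gripper_force: 0.0
t: 30.5
ee_pos: [0.6041, -0.3222, 0.4848]
tcp_rot: [[-0.043, 0.999, 0.0], [0.999, 0.043, 0.0], [0.0, 0.0, -1.0]]
contact_force: [0.5, -0.5, -0.4]
finger_gap: -0.0002
gripper_force: 0.0
local [ 0.16379787 -0.00066379  0.48491747]
```

View pics/p3.png

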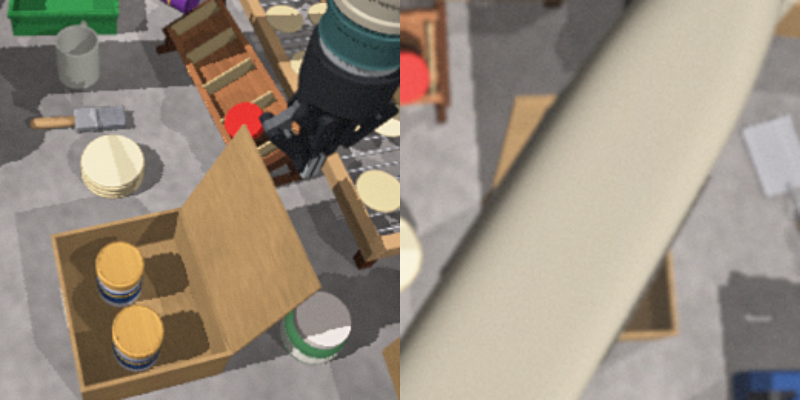

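The two full tins stand upright in the carton at (120,270) and (137,335) in the left panel. The closed fingers are behind the flap, at (310,150). I'll lower them and sweep the flap.

```bash

python3 -m creep '[[[0,0,0,0,0,4,0],[0,0,0,0,0,4.4,0],[0,0,0,0,0,0,0],[0,0,0,0,-1.5,0,0],[0,0,0,0,-1.5,0,0],[0,0,0,0,-1,0,0],[0,0,0,0,-1,0,0],[0,0,0,0,-1,0,0],[0,0,0,0,0,0,0],[0,0,0,0,0,0,0]]]' 40
python3 -m creep '[[[0,0,0,0,-0.9,0,0],[0,0,0,0,-0.9,0,0],[0,0,0,0,-0.9,0,0],[0,0,0,0,-0.9,0.1,0],[0,0,0,0,-0.9,0.1,0],[0,0,0,0,-0.9,0.3,0],[0,0,0,0,-0.9,0.3,0],[0,0,0,0,-0.9,0.4,0],[0,0,0,0,-0.9,0.5,0],[0,0,0,0,-0.9,0.6,0]]]'
```

```text
t: 31.6
ee_pos: [0.5452, -0.3246, 0.4053]
tcp_rot: [[-0.044, 0.999, 0.006], [0.999, 0.044, -0.002], [-0.002, 0.006, -1.0]]
contact_force: [-0.7, 3.9, 12.6]
finger_gap: -0.0003
gripper_force: 5.4
t: 32.6
ee_pos: [0.4545, -0.3287, 0.3768]
tcp_rot: [[-0.044, 0.999, -0.0], [0.999, 0.044, 0.001], [0.001, 0.0, -1.0]]
contact_force: [1.6, 0.4, 0.5]
finger_gap: 0.0002
gripper_force: 0.4
```

```bash
python3 - <<'E'
from h import *
from rig import env
p=env.snapshot('side');s=env.observe();print('local',rz(-C[2])@(s['ee_pos']-np.array([C[0],C[1],0])))
cv2.imwrite('pics/p4.png',cv2.resize(p['color'][150:410,210:470],(500,500)))
E
```

```text
local [1.25386067e-02 8.68601153e-06 3.75544499e-01]
```

View pics/p4.png

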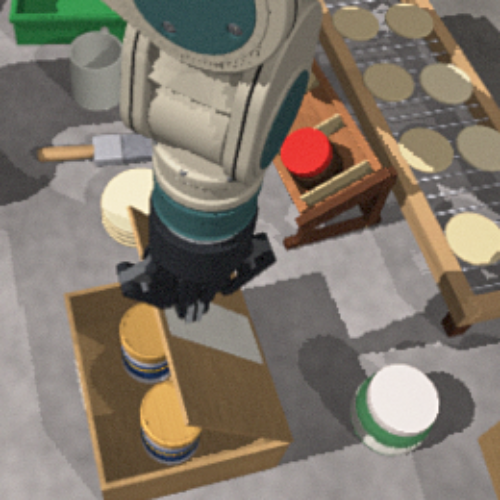

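The flap is partly folded over the tins, with its edge running from (135,205) to (190,420). Continuing the sweep.

```bash

python3 -m creep '[[[0,0,0,0,-0.65,0.5,0],[0,0,0,0,-0.6,0.6,0],[0,0,0,0,-0.6,0.65,0],[0,0,0,0,-0.55,0.7,0],[0,0,0,0,-0.5,0.7,0],[0,0,0,0,-0.45,0.75,0],[0,0,0,0,-0.45,0.8,0],[0,0,0,0,-0.4,0.8,0],[0,0,0,0,-0.35,0.8,0],[0,0,0,0,-0.3,0.8,0]]]'
python3 -m creep '[[[0,0,0,0,-0.1,0.7,0],[0,0,0,0,-0.1,0.7,0],[0,0,0,0,-0.1,0.7,0],[0,0,0,0,-0.1,0.6,0],[0,0,0,0,-0.1,0.5,0],[0,0,0,0,0,0.3,0],[0,0,0,0,0,0,0],[0,0,0,0,0,0,0],[0,0,0,0,0,0,0],[0,0,0,0,0,0,0]]]'
```

```text
t: 33.65
ee_pos: [0.4065, -0.3308, 0.3056]
tcp_rot: [[-0.044, 0.999, 0.0], [0.999, 0.044, 0.0], [0.0, 0.0, -1.0]]
contact_force: [0.3, 0.0, 0.5]
finger_gap: 0.0003
gripper_force: 0.3
t: 34.65
ee_pos: [0.402, -0.3312, 0.2716]
tcp_rot: [[-0.044, 0.999, 0.001], [0.999, 0.044, -0.0], [-0.0, 0.001, -1.0]]
contact_force: [0.5, 0.4, 0.8]
finger_gap: -0.0003
gripper_force: 0.0
```

```bash

python3 -m creep '[[[0,0,0,0,0,0.1,0],[0,0,0,0,0,0.1,0],[0,0,0,0,0,0.1,0],[0,0,0,0,0,0.1,0],[0,0,0,0,0,0.1,0],[0,0,0,0,0,0,0],[0,0,0,0,0,0,0],[0,0,0,0,0,0,0],[0,0,0,0,0,0,0],[0,0,0,0,0,0,0]]]'
```

```text
t: 35.65
ee_pos: [0.4019, -0.3312, 0.2673]
tcp_rot: [[-0.044, 0.999, 0.0], [0.999, 0.044, -0.0], [-0.0, 0.0, -1.0]]
contact_force: [-0.6, 1.2, 6.8]
finger_gap: 0.0001
gripper_force: 3.4
```

```bash

python3 -m creep '[[[0,0,0,0,0,-1,0],[0,0,0,0,0,-3,0],[0,0,0,0,0,-5,0],[0,0,0,4,0,-3,0],[0,0,0,5,0,0,0],[0,0,0,5,0,0,0],[0,0,0,5,0,0,0],[0,0,0,5,0,0,0],[0,0,0,3,0,0,0],[0,0,0,0,0,0,0]]]'
python3 - <<'E'
from h import *
from rig import env
P=[env.snapshot('side'),env.snapshot('top')]
cv2.imwrite('pics/p5.png',np.hstack([cv2.resize(P[0]['color'][80:420,160:460],(400,453)),cv2.resize(P[1]['color'][90:280,100:480],(400,200),interpolation=cv2.INTER_AREA).copy() if 0 else np.vstack([cv2.resize(P[1]['color'][90:280,100:480],(400,200)),np.zeros((253,400,3),np.uint8)])]))
E
```

```text
t: 36.65
ee_pos: [0.3889, -0.0583, 0.3865]
tcp_rot: [[-0.049, 0.999, -0.0], [0.999, 0.049, 0.001], [0.001, -0.0, -1.0]]
contact_force: [-0.0, -0.7, -0.4]
finger_gap: -0.0001
gripper_force: 0.0
```

View pics/p5.png

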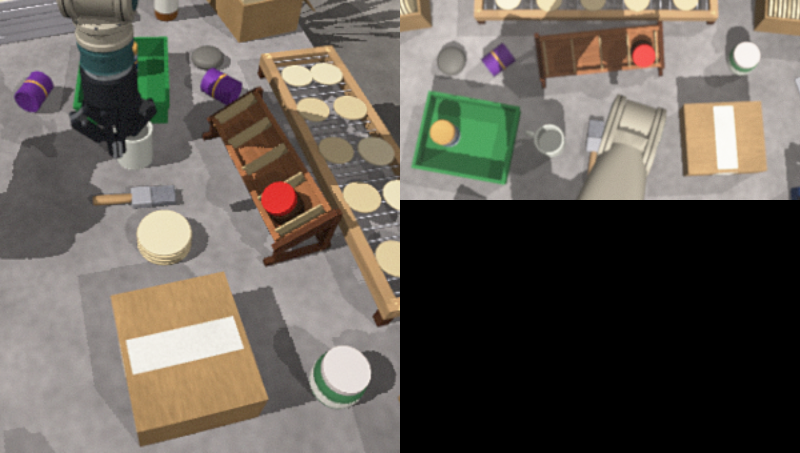

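The carton is shut flat at (185,350). The empty tin stands in the crate at (443,132) in the top panel. The pepper jar and the other bystanders are where they were, and the gripper touches nothing, so I'm handing in.

```bash
python3 -c "
from rig import env
print(env.finish_job())"
```

```text
the job is handed in; nothing more can be done
None
```

The two full tins are upright in the carton with its flap folded shut, the one empty tin is upright in the green crate, nothing else on the table appears to have moved, and the job was handed in after about 37 s of the 72 s allowed.

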